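Scan the fittings box, then hold its sprung lid at the marker

ROBOT

A 6-joint arm with a two-finger parallel gripper is mounted at the origin on the work surface. World frame = base frame: x ahead of the robot, y to its left, z up, the work surface at z = 0. Lengths are in m, angles in rad, forces in N, time in s.
With the tool pointing down it reaches from about 0.275 to 0.85 m from the base axis. Payload 19 kg.
Tool frame: the origin (TCP) lies at the very end of the fingers, on their centre line; the grasp point (between the pads) lies 19 mm behind it; z points along the fingers, y is the line along which they close (so a half turn about z gives the same grasp; the last joint's range is limited). The gripper opens to 85 mm and grips with 20 to 120 N. Pads are 22 mm wide; open, the fingers measure 114 mm over their backs; the gripper's body (76 mm by 85 mm) begins 54 mm behind the grasp point. The pads swing forward as they close: fully open they stand 13 mm farther back than shut.
Start: joints at [-1.273, 0.15, 1.437, -0, 1.554, -0.134], TCP at [0.241, -0.522, 0.231] pointing down, gripper open.
Joint ranges: [-2.8, 2.8], [-0.68, 2.1], [0.12, 2.68], [-1.39, 4.53], [0.16, 2.79], [-2.81, 2.81]. Speed limits (rad/s): [1.89, 1.89, 2.22, 3.01, 3.01, 3.01].

INTERFACE

Orientations are given as a 3x3 rotation matrix whose columns are the frame's x, y, z axes.
In Python, from cell import bot gives the robot as it stands. The module is installed in compiled form; this text tells all that it offers.
- The arm moves only by the tool jog_arm, never from a script. Its argument "commands" is text: rows parted by semicolons, each of 6 numbers parted by spaces: the shift along the tool's x, y, z in cm, then the turn, a rotation vector about the tool's x, y, z in rad. In form: tx ty tz ax ay az; .... A call has 1 to 12 rows; each row is the pose to reach, as a shift and turn from the pose commanded when the call began, along the tool's axes at that moment; what a row does not reach only later rows make up. A row lasts 1/8 s, in which the tool goes at most 62.5 mm and 10.7 degrees, less where a joint would pass 70% of its speed; a pose out of reach is approached as far as the arm can. A call with a gripper value outside its range is refused whole. "fingers" is the finger opening in cm, from 0 to 8.54, set as the call begins (left out, the last holds). The fingers move at their own pace and stop on an object; "newtons" is the grip in N (left out, the last holds). Time passes only in rows, so rows that repeat a pose let the fingers close. It gives the time, the measured TCP pose, the force, the opening and the grip force at its end, in the units of the state.
- bot.state(): the state, without advancing time (a new reading comes with each control period).
- bot.snapshot(name): name is "scene" or "top"; returns a dict with "img" (420x560x3 uint8, red, green, blue), "fx", "fy", "cx", "cy" (pixels), "R" (3x3) and "t" (3): a world point X has camera coordinates R X + t. Camera axes: x right, y down, z forward; pixel columns grow to the right and rows downward; lengths in m; the calibration is good to about 2 mm. A picture is of the moment at which its call begins. There is no depth.
- bot.sign_off(): hands the job in; it is judged then, once.
Trained networks look in the newest picture that a camera, given by its name, has taken for a name from the list of things; names that differ only in an ending like _2 or _b are one class to them, and where a whole thing is asked for, a point or a joint stands for the part that bears it (a point fixed in the world has none). Each returns a list of dicts, best first, with "score" (0 to 1); they miss things now and then, are a little off and sometimes report something else, mostly with a low value. They report only what shows in the picture. A call takes as long as a camera call. They do not tell look-alikes from the thing itself.
- bot.look_for(camera, thing): "xyz" ([x, y, z] in m, in the coordinates of the camera as it stood for that picture, good to about 4 mm: the middle of the surface that is visible of it).
- bot.regions_of(camera, thing): "pixels" (420x560 bool, what is visible of it).
The state is a dict: "clock": time; "joints": joint angles; "qvel": joint speeds; "tau": joint torques, N m; "ee_pos": TCP position; "tcp_rot": TCP orientation; "contact_force": force on the tool from outside, world axes, zero at the start; "torque": the same for the moment, N m; "width": opening from 0.0 (shut) to 1.0 (fully open); "grip_force": force on a finger pad.
Only numpy, scipy, OpenCV 4.12 (cv2) and the standard library are available. Lean on these libraries where they do the work, as an engineer would, in place of code of your own. Each camera call takes 0.05 s, during which the arm holds its last target. There are 200 camera calls.

TASK

Book the box of brass fittings out: take the pocket scanner from its stand and, with the lid still shut, hold it steady for one second straight above the barcode label on the lid, window facing the middle of the label from about 8 cm, then stand it upright back in its stand and let go of it. Then lift the self-closing lid until its pointer pin is level with the marker clamp on the quadrant, and finish while still holding the lid there, so that a helper can reach in. Leave the marker and the tea things and pipe blank where they are.

Things in the scene. Friction and masses are not known exactly. Their poses are not given: they have to be found in the camera images.
- scanner_center (a point): centre (half-way up) of the loose pocket scanner, an upright grey plastic stick 100 mm tall, about 0.14 kg: the lowest 28 mm is a round head 40 mm across, the rest a round grip 32 mm across with a black rubber band near the top. It stands in its stand, sunk 28 mm below the stand's rim; best gripped 5 to 25 mm above this point. z is its long axis, pointing up from the window to the top; it may have any yaw.
- scanner_window (a point): the scanner's window, centre of its underside, 50 mm below scanner_center. The scanner looks out of it straight along its own -z (downwards when it is upright). It reads a label from 30 to 150 mm.
- stand_seat (a point): centre of the inner floor of the scanner's stand, a fixed black round cup on a disc foot 84 mm across: inside 56 mm across and 28 mm deep, outside 64 mm, rim 36 mm above the work surface, this point 8 mm above it. The stand is to the left or right of the box.
- lid_label (a point): middle of the white barcode label (44 mm along the lid's x, 64 mm along its y) on top of the lid, 85 mm in front of the hinge line; z is the lid's outward normal.
- lid_handle (a point): middle of the lid's steel bar handle: a round bar 12 mm thick, 100 mm long along the lid's y, its axis 40 mm above the lid's top face, on two posts at its ends; 175 mm in front of the hinge line. Fixed wooden box 200 mm (x) by 240 mm (y) by 90 mm tall, with a lid 8 mm thick over it that overhangs its front by 15 mm. x, y, z are the lid's axes: x from front edge to hinge, y along the handle and hinge, z the outward normal; they turn with the lid.
- lid_hinge (a point): middle of the hinge line, at the far rim of the box (90 mm above the work surface) and under the lid's lower face. In the lid's axes the handle's middle is at (-175, 0, 48) mm, the pointer at (-140, -138, 4) mm and the label at (-85, 0, 9) mm from here.
- lid (a joint): lid angle in rad: 0 shut, growing as the front edge rises, up to 1.5. A spring and the lid's weight pull it shut: lifting at the handle, at right angles to the lid, takes about 6 to 9 N anywhere on the way; it falls shut if let go.
- lid_pointer (a point): tip of the steel pointer pin that sticks out of the lid's right (-y) edge, 6 mm thick, 140 mm from the hinge line.
- marker_mark (a point): the point that the pointer must reach, beside the middle of the marker: a dark steel clamp 40 by 12 mm with a round thumbscrew 18 mm across sticking out 20 mm to the side, set on the arc-shaped aluminium quadrant of 140 mm radius at the right (-y) side of the box. The quadrant's top end stands about 225 mm above the work surface, higher than the rest of the box: keep carried things clear of it.
- marker (a joint): angle of the marker round the hinge line in rad, on the same scale as the lid angle: pointer and marker meet when both are equal. It is set somewhere from 0.50 to 0.85 and keeps still.
- tea_glass: bystander: empty glass 68 mm across, 90 mm tall, on the other side of the box from the stand; origin at its underside.
- teapot: bystander: white teapot, 108 mm tall and about 190 mm from spout to handle, at the far right; origin at the underside of its body.
- pipe_blank: bystander: upright bamboo pipe blank, 44 mm across and 140 mm tall, at the far left; origin at its underside.
Not all that is in view belongs to the job. There is more than one size of the part that bears scanner_center; the job needs the middle-sized. There is more than one size of the part that bears stand_seat; the job needs the larger.

How it is judged:
On the way, in this order (a step that is already met when the one before it is completed fails the run):
1. with the lid shut, the held scanner looks at the middle of the label from 30 to 150 mm, steady for a second (z of lid_label in the frame of scanner_window between -0.15 and -0.03 m and x of lid_label in the frame of scanner_window between -0.015 and 0.015 m and y of lid_label in the frame of scanner_window between -0.015 and 0.015 m and angle between scanner_window's own z axis and vertical below 0.35 rad and contact force between the fingers and scanner above 1 N and linear speed of scanner below 0.025 m/s and angular speed of scanner below 0.25 rad/s and value of joint lid below 0.06 rad), for 0.9 s.
2. the scanner stands upright in its stand again, let go, the lid still shut (horizontal distance between scanner_window and stand_seat below 0.012 m and z of scanner_window in the frame of stand_seat below 0.006 m and angle between scanner_window's own z axis and vertical below 0.12 rad and contact force between the fingers and scanner below 0.1 N and value of joint lid below 0.06 rad), for 0.2 s.
At the end, for the whole second after the job is handed in: The program ends holding: the gripper's fingers carry the lid (more than 2 N), still, with the pointer pin within 10 mm (about 4 degrees) of the marker; the scanner stands upright in its stand, within 12 mm of its middle and fully down (distance between lid_pointer and marker_mark below 0.01 m and value of joint lid above 0.4 rad and velocity of joint lid between -0.05 and 0.05 rad/s and contact force between the fingers and lid above 2 N and horizontal distance between scanner_window and stand_seat below 0.012 m and z of scanner_window in the frame of stand_seat below 0.006 m and angle between scanner_window's own z axis and vertical below 0.12 rad and linear speed of scanner below 0.02 m/s); the arm keeps its last pose, push and grip.
It fails at once if the marker is shifted along the quadrant (distance of marker_mark from where it was at the start of the episode above 0.012 m).
It fails at once if a bystander is pushed away by more than 30 mm (distance of any of tea_glass, teapot, pipe_blank from where it was at the start of the episode above 0.03 m).
It also fails if it takes over 72 s, if anything falls off the work surface, if the arm or the gripper's body presses on something with over 40 N, if the wrist force passes 120 N, or if a joint passes its speed limit or range.

## Working session

There is one attempt and no reset: what is moved stays moved. The work goes in short steps, Python scripts to look and compute and a tool call to move; the robot and the scene stay as the last step left them, time stands still between calls to the robot, and variables do not carry over. Pictures are saved under pics/ and viewed, at most 10 in all, crops included, and the job is handed in when it is done.

Besides the shell and the picture viewer there is one more tool, called after "Request:" as name(argument=value, ...) on one line, values as JSON. jog_arm: Moves the arm, as the interface text tells. Its arguments: {"type":"object","properties":{"commands":{"type":"string"},"fingers":{"type":"number"},"newtons":{"type":"number"}},"required":["commands"]}

```bash
mkdir -p pics
cat > h.py <<'E'
import numpy as np, cv2
from cell import bot
def snap(n,f=None):
    s=bot.snapshot(n)
    if f: cv2.imwrite('pics/'+f,s['img'][:,:,::-1])
    return s
def w(s,x): return s['R'].T@(np.array(x)-s['t'])
def pix(s,X):
    c=s['R']@np.array(X)+s['t']; return np.array([s['fx']*c[0]/c[2]+s['cx'],s['fy']*c[1]/c[2]+s['cy']])
def ray(s,u,v,z):
    d=s['R'].T@np.array([(u-s['cx'])/s['fx'],(v-s['cy'])/s['fy'],1]); o=-s['R'].T@s['t']
    return o+d*(z-o[2])/d[2]
E
python3 - <<'E'
from h import *
np.set_printoptions(precision=3,suppress=True)
S={n:snap(n,n+'0.png') for n in('scene','top')}
for n,s in S.items():
    print(n,'cam',-s['R'].T@s['t'],s['fx'])
    for th in ['scanner_center','stand_seat','lid_label','lid_handle','lid_hinge','lid_pointer','marker_mark','marker','tea_glass','teapot','pipe_blank']:
        try:
            for d in bot.look_for(n,th)[:4]:
                X=w(s,d['xyz']);print(n,th,round(d['score'],2),X,pix(s,X).astype(int))
        except Exception as e: print(th,e)
print(bot.state())
E
```

```text
scene cam [ 1.123 -0.19   0.692] 382.44046109009884
scene scanner_center 0.71 [ 0.445 -0.299  0.074] [152 218]
scene scanner_center 0.71 [ 0.42  -0.206  0.043] [194 213]
scene scanner_center 0.68 [ 0.346 -0.29   0.096] [153 183]
scene stand_seat 0.8 [ 0.459 -0.293  0.014] [160 239]
scene stand_seat 0.65 [ 0.481 -0.415  0.005] [106 258]
scene lid_label 0.8 [ 0.597 -0.034  0.099] [281 237]
scene lid_label 0.37 [ 0.46  -0.296  0.012] [159 241]
scene lid_handle 0.19 [ 0.678 -0.324  0.078] [141 304]
scene lid_hinge 0.79 [ 0.599 -0.031  0.101] [283 237]
scene lid_hinge 0.16 [ 0.682 -0.322  0.075] [142 306]
scene lid_pointer 0.58 [ 0.601 -0.028  0.099] [284 238]
scene marker_mark 0.19 [ 0.601 -0.031  0.1  ] [283 238]
scene marker 0.7 [ 0.557 -0.17   0.169] [210 211]
scene tea_glass 0.6 [0.479 0.283 0.068] [389 191]
scene tea_glass 0.47 [ 0.554 -0.173  0.168] [208 210]
scene tea_glass 0.41 [ 0.596 -0.022  0.102] [286 235]
scene pipe_blank 0.83 [0.664 0.318 0.095] [445 232]
top cam [ 0.424 -0.01   1.421] 515.1153553271022
top scanner_center 0.76 [ 0.33  -0.288  0.132] [381 294]
top scanner_ce
[... 526 characters left out ...]
marker 0.45 [ 0.431 -0.288  0.1  ] [378 254]
top tea_glass 0.58 [0.461 0.299 0.041] [154 237]
top teapot 0.74 [ 0.647 -0.317  0.071] [388 173]
top pipe_blank 0.75 [0.644 0.325 0.141] [138 163]
{'clock': 1.2, 'joints': array([-1.273,  0.15 ,  1.437,  0.   ,  1.554, -0.134]), 'qvel': array([ 0.   ,  0.001,  0.001,  0.   ,  0.002, -0.   ]), 'tau': array([  0.002, -71.279, -57.105,  -0.   ,   0.001,   0.   ]), 'ee_pos': array([ 0.241, -0.522,  0.231]), 'tcp_rot': array([[ 0.908,  0.418, -0.   ],
       [ 0.418, -0.908,  0.   ],
       [ 0.   , -0.   , -1.   ]]), 'contact_force': array([ 0.408, -0.814,  0.099]), 'torque': array([0.025, 0.026, 0.073]), 'grip_force': 0.0, 'width': 1.00187963343598}
```

Run:
```python
import cv2
a=cv2.imread('pics/top0.png');b=cv2.imread('pics/scene0.png')
cv2.imwrite('pics/topc.png',cv2.resize(a[110:330,120:460],None,fx=2.3,fy=2.3,interpolation=cv2.INTER_CUBIC))
cv2.imwrite('pics/scenec.png',cv2.resize(b[140:330,80:350],None,fx=2.9,fy=2.9,interpolation=cv2.INTER_CUBIC))
```

```text
(no output)
```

View pics/topc.png

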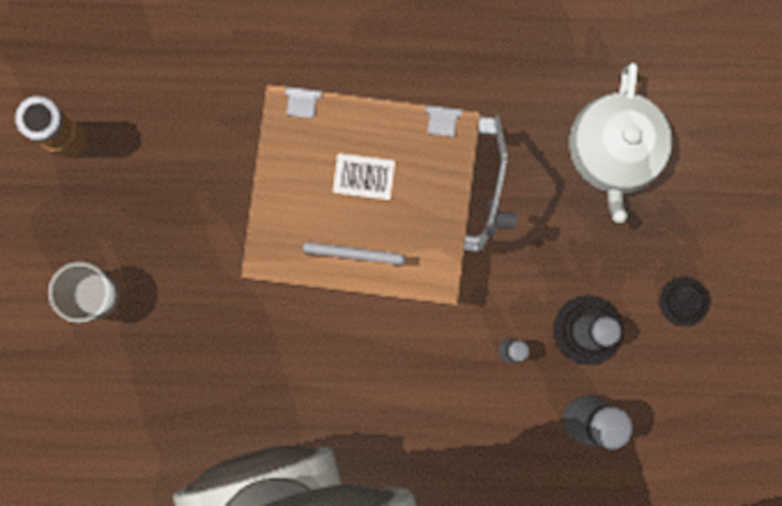

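View pics/scenec.png

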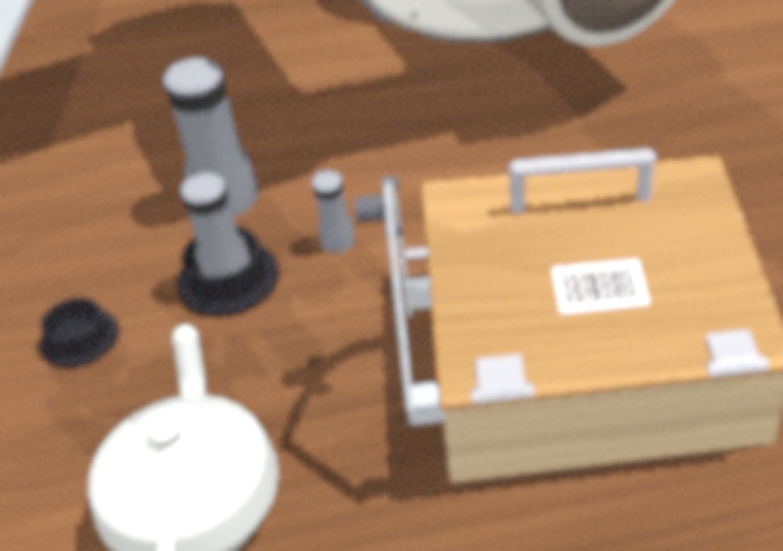

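The pictures show three scanner look-alikes. In top-view pixels, the small one is loose at (344,261), one stands in a stand at (378,253), and a big one is loose at (381,294). There are two stands: a large one at (372,251) and a small empty one at (415,241). The scanner at (378,253) is the middle-sized one, and it sits in the larger stand. The enlarged crops confirm both. The box has its label at (275,195), the handle in front of it, and the quadrant with its marker on the right.

Run:
```python
from h import *
np.set_printoptions(precision=4,suppress=True)
def best(s,n,th,near):
    for d in sorted(bot.regions_of(n,th),key=lambda d:-d['score']):
        m=d['pixels']; v,u=np.nonzero(m)
        if len(u) and np.hypot(u.mean()-near[0],v.mean()-near[1])<25: return m.astype(np.uint8),d['score']
    return None,0
S={'top':snap('top'),'scene':snap('scene')}
P={'top':dict(scanner_center=(378,253),stand_seat=(372,251),lid_label=(275,195),lid_handle=(278,194),marker=(338,206)),
 'scene':dict(scanner_center=(152,218),stand_seat=(160,239),lid_label=(283,237),lid_handle=(283,237),marker=(210,211))}
for n,s in S.items():
  for th,near in P[n].items():
    m,sc=best(s,n,th,near)
    if m is None: print(n,th,'none');continue
    cv2.imwrite(f'pics/m_{n}_{th}.png',m*255)
    v,u=np.nonzero(m); print(n,th,round(sc,2),'area',m.sum(),'cen',u.mean(),v.mean(),'box',u.min(),u.max(),v.min(),v.max())
    c=max(cv2.findContours(m,0,2)[0],key=cv2.contourArea)
    if th in('lid_label','lid_handle'):
        z=.099 if th=='lid_label' else .098
        g=s['img'].astype(int)
        r=cv2.minAreaRect(np.array([ray(s,*p[0],z)[:2]*1000 for p in c],np.float32)); print('  rect mm',r)
    if th=='stand_seat' and n=='top': print('  z.0',ray(s,(u.min()+u.max())/2,(v.min()+v.max())/2,0.004))
# label by brightness in both
for n,s in S.items():
    q=P[n]['lid_label']; x0,y0=q[0]-40,q[1]-35
    g=s['img'][y0:y0+70,x0:x0+80].min(2); m=cv2.morphologyEx((g>125).astype(np.uint8),cv2.MORPH_CLOSE,np.ones((7,7)))
    k,l,st,ce=cv2.connectedComponentsWithStats(m)
    i=l[35,40]; mm=(l==i).astype(np.uint8); c=max(cv2.findContours(mm,0,2)[0],key=cv2.contourArea)
    r=cv2.minAreaRect(np.array([ray(s,p[0][0]+x0,p[0][1]+y0,.099)[:2]*1000 for p in c],np.float32)); print(n,'label',i,st[i],ray(s,ce[i][0]+x0,ce[i][1]+y0,.099),r)
# scanner top disc in top view
s=S['top'];g=s['img'];a=g[238:268,362:396]
big=cv2.resize(a,None,fx=16,fy=16,interpolation=cv2.INTER_CUBIC);big2=cv2.resize(S['scene']['img'][195:265,120:185],None,fx=8,fy=8,interpolation=cv2.INTER_CUBIC)
cv2.imwrite('pics/sc.png',big[:,:,::-1])
```

```text
top scanner_center 0.7 area 258 cen 378.35271317829455 253.77131782945736 box 369 388 246 261
top stand_seat 0.87 area 437 cen 371.9908466819222 252.74599542334096 box 360 388 239 268
  z.0 [ 0.433  -0.2948  0.004 ]
top lid_label 0.87 area 7895 cen 276.4376187460418 194.92273590880305 box 225 327 148 242
  rect mm ((578.4781494140625, -23.789443969726562), (250.50286865234375, 219.657958984375), 84.23725128173828)
top lid_handle 0.93 area 8066 cen 276.26555913711877 194.69204066451772 box 225 327 148 242
  rect mm ((578.708984375, -22.941879272460938), (252.26084899902344, 225.43638610839844), 84.36956787109375)
top marker 0.41 area 77 cen 337.9220779220779 206.19480519480518 box 332 343 202 211
scene scanner_center 0.7 area 467 cen 153.29122055674517 218.00214132762312 box 143 164 201 234
scene stand_seat 0.89 area 653 cen 157.75344563552832 237.17764165390506 box 140 176 218 250
scene lid_label 0.69 area 9081 cen 284.8584957603788 236.73824468670853 box 223 353 193 280
  rect mm ((577.1212158203125, -25.031158447265625), (254.08493041992188, 241.93753051757812), 83.69990539550781)
scene lid_handle 0.95 area 8963 cen 284.8564096842575 236.62334039941985 box 224 354 192 281
  rect mm ((575.122802734375, -23.852325439453125), (251.48248291015625, 240.72860717773438), 84.04373931884766)
scene marker 0.46 area 74 cen 207.52702702702703 211.8108108108108 box 203 212 208 216
top label 0 [   0    0   80   70 4858] [ 0.5777 -0.014   0.099 ] ((579.3058471679688, -16.190155029296875), (179.35501098632812, 204.6045379638672), 1.319988489151001)
scene label 1 [   0    0   80   70 3491] [ 0.6037 -0.0243  0.099 ] ((585.8048095703125, -27.23938751220703), (180.031005859375, 200.9431915283203), 76.46449279785156)
```

View pics/sc.png

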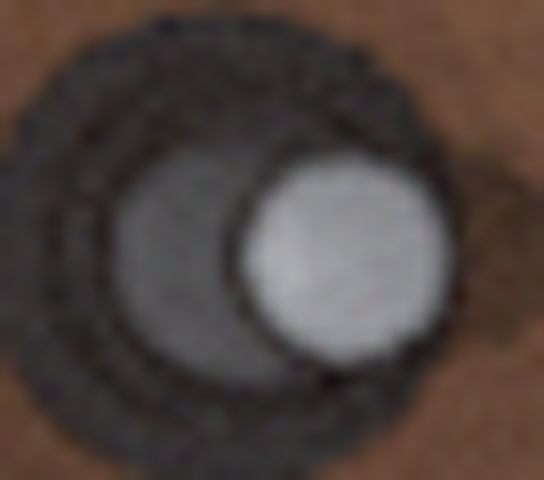

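The top disc of the scanner is at about (383.1,253.5), about 32.6 mm across, so this is the right one. The stand's foot circle is centred at about (375.6,252.8).

Run:
```python
from h import *
np.set_printoptions(precision=4,suppress=True)
S={'top':snap('top'),'scene':snap('scene')}
t=S['top']
print('scanner',ray(t,383.1,253.5,.108),'stand',ray(t,375.6,252.8,.006))
for n,q in(('top',(275,186)),('scene',(287,239))):
    s=S[n]; x0,y0=q[0]-25,q[1]-25
    hsv=cv2.cvtColor(s['img'],cv2.COLOR_RGB2HSV)[y0:y0+50,x0:x0+50]
    m=((hsv[...,1]<80)).astype(np.uint8)
    m=cv2.morphologyEx(m,cv2.MORPH_CLOSE,np.ones((5,5)))
    k,l,st,ce=cv2.connectedComponentsWithStats(m)
    i=min(range(1,k),key=lambda i:np.hypot(*(ce[i]-25))-st[i][4]*.01)
    c=max(cv2.findContours((l==i).astype(np.uint8),0,2)[0],key=cv2.contourArea)
    r=cv2.minAreaRect(np.array([ray(s,p[0][0]+x0,p[0][1]+y0,.099)[:2]*1000 for p in c],np.float32))
    print(n,'label',st[i],ray(s,ce[i][0]+x0,ce[i][1]+y0,.099),r)
# enlarged marker views
def crop(s,x0,y0,x1,y1,f): return cv2.resize(s['img'][y0:y1,x0:x1],None,fx=f,fy=f,interpolation=cv2.INTER_CUBIC)[:,:,::-1]
a=crop(S['top'],315,155,355,225,8); b=crop(S['scene'],195,190,245,290,5.6)
b=b[:560];cv2.imwrite('pics/mk.png',np.hstack([a,b]))
print(a.shape,b.shape)
```

```text
scanner [ 0.4328 -0.2974  0.108 ] stand [ 0.435  -0.2988  0.006 ]
top label [ 14  15  28  21 458] [ 0.6006 -0.0239  0.099 ] ((600.5608520507812, -23.81545639038086), (66.23096466064453, 46.235992431640625), 83.79338836669922)
scene label [  7  14  36  21 599] [ 0.6007 -0.024   0.099 ] ((600.066650390625, -23.731491088867188), (69.83258819580078, 52.238197326660156), 84.18903350830078)
(560, 320, 3) (560, 280, 3)
```

View pics/mk.png

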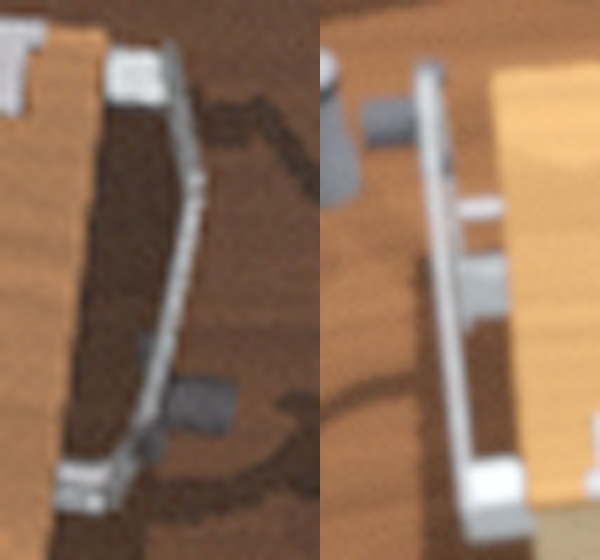

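The label's centre is consistent from both cameras: (0.6006, -0.0239), with yaw about -6°. In the crops the thumbscrew centre is at about top (340.1,204.9) and scene (207.0,210.9), with the pointer pin shut below it.

```bash
cat >> h.py <<'E'
yaw=-0.105
Rb=np.array([[np.cos(yaw),-np.sin(yaw),0],[np.sin(yaw),np.cos(yaw),0],[0,0,1]])
label=np.array([.6006,-.0239,.099]); hinge=label-Rb@np.array([-.085,0,.009])
def lidp(p,th):
    c,s_=np.cos(th),np.sin(th); R=np.array([[c,0,s_],[0,1,0],[-s_,0,c]]) # front (-x) rises
    return hinge+Rb@(R@np.array(p))
def tri(obs):
    A=[];b=[]
    for s,u,v in obs:
        d=s['R'].T@np.array([(u-s['cx'])/s['fx'],(v-s['cy'])/s['fy'],1]);d/=np.linalg.norm(d);M=np.eye(3)-np.outer(d,d);A.append(M);b.append(M@(-s['R'].T@s['t']))
    A=np.vstack(A);b=np.concatenate(b);x=np.linalg.lstsq(A,b,rcond=None)[0];return x,np.linalg.norm(A@x-b)
E
python3 - <<'E'
from h import *
np.set_printoptions(precision=4,suppress=True)
T,C=snap('top'),snap('scene')
for o in([(T,340.1,204.9),(C,207.,210.9)],[(T,339.6,204.4),(C,206.5,210.4)]):
    X,r=tri(o);L=Rb.T@(X-hinge);print(X,r,'lid',L,'rad',np.hypot(L[0],L[2]),'ang',np.arctan2(L[2],-L[0]))
h0=lidp([-.175,0,.048],0);print('hinge',hinge,'handle',h0,pix(T,h0),pix(C,h0))
for e in(-.05,.05): print(pix(T,lidp([-.175,e,.048],0)),pix(C,lidp([-.175,e,.048],0)))
for th in(.5,.6,.7,.8): 
    p=lidp([-.14,-.17,.004],th); print(th,pix(T,p),pix(C,p),lidp([-.175,0,.048],th))
s=bot.state();print(s['tcp_rot'].T@(np.array([.433,-.2975,.2])-s['ee_pos'])*100)
E
```

```text
[ 0.5494 -0.1773  0.165 ] 0.00026478368089793394 lid [-0.1198 -0.1579  0.075 ] rad 0.14133631399286858 ang 0.5590036643227446
[ 0.5503 -0.177   0.167 ] 0.0014184913061433876 lid [-0.119  -0.1575  0.077 ] rad 0.1417515097402466 ang 0.5743967866985172
hinge [ 0.6851 -0.0328  0.09  ] handle [ 0.5111 -0.0145  0.138 ] [273.3601 219.6201] [280.2881 196.3517]
[293.2128 222.1801] [257.7154 198.3079]
[253.4752 217.056 ] [302.5375 194.4235]
0.5 [344.5778 206.1352] [201.0534 212.6325] [ 0.5553 -0.0191  0.216 ]
0.6 [345.6332 202.5948] [200.3579 210.9677] [ 0.5684 -0.0205  0.2284]
0.7 [346.7128 198.5669] [199.6913 209.9479] [ 0.5828 -0.022   0.2395]
0.8 [347.8038 194.0892] [199.0616 209.6195] [ 0.5981 -0.0236  0.249 ]
[ 26.8751 -12.3559   3.1314]
```

Request:
jog_arm(commands="9 -4.1 0 0 0 0; 14 -6.5 0 0 0 0; 20 -9.2 0 0 0 0; 25 -11.5 0 0 0 0; 26.9 -12.4 2 0 0 0; 26.9 -12.4 6 0 0 0; 26.9 -12.4 10 0 0 0; 26.9 -12.4 10.5 0 0 0; 26.9 -12.4 10.5 0 0 0; 26.9 -12.4 10.5 0 0 0", fingers=8.54)

```text
clock: 3.25
ee_pos: [0.4335, -0.2977, 0.128]
tcp_rot: [[0.908, 0.418, 0.002], [0.418, -0.908, -0.002], [0.001, 0.002, -1.0]]
contact_force: [-0.0, -0.1, 0.9]
width: 1.0
grip_force: 0.0
```

Run:
```python
from h import *
np.set_printoptions(precision=4,suppress=True)
s=bot.state();print(s['clock'],s['ee_pos'],s['tcp_rot'],s['joints'],s['contact_force'])
T,C=snap('top'),snap('scene')
a=cv2.resize(C['img'][150:270,100:220],None,fx=4,fy=4,interpolation=cv2.INTER_CUBIC)
cv2.imwrite('pics/near.png',a[:,:,::-1])
```

```text
3.25 [ 0.4335 -0.2977  0.128 ] [[ 0.9083  0.4183  0.0017]
 [ 0.4183 -0.9083 -0.0015]
 [ 0.0009  0.0021 -1.    ]] [-0.7483  0.1055  1.7007  0.0001  1.3331  0.391 ] [-0.0265 -0.1431  0.8643]
```

View pics/near.png

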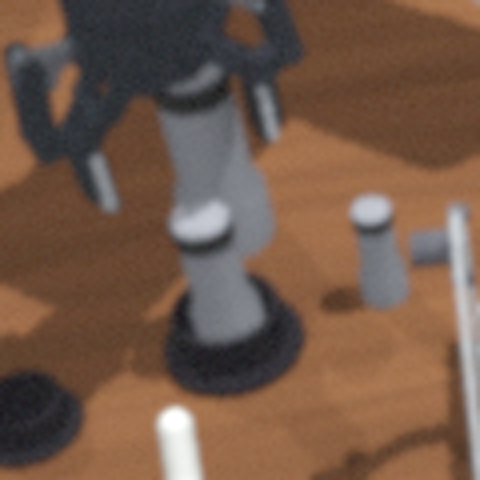

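The fingers straddle the scanner standing in the large stand, with the fingertips at crop (110,205) and (270,135). They are clear of the big and the small look-alikes, so I descend and grip.

Request:
jog_arm(commands="0 0 3 0 0 0; 0 0 6 0 0 0; 0 0 7.5 0 0 0; 0 0 7.5 0 0 0")

```text
clock: 3.85
ee_pos: [0.4329, -0.2969, 0.0512]
tcp_rot: [[0.908, 0.418, -0.001], [0.418, -0.908, 0.001], [-0.0, -0.001, -1.0]]
contact_force: [-0.3, -0.4, 0.3]
width: 0.997
grip_force: 0.0
```

Request:
jog_arm(commands="0 0 0 0 0 0; 0 0 0 0 0 0; 0 0 0 0 0 0; 0 0 0 0 0 0; 0 0 0 0 0 0; 0 0 0 0 0 0; 0 0 0 0 0 0; 0 0 0 0 0 0", fingers=2, newtons=40)

```text
clock: 4.85
ee_pos: [0.4333, -0.2972, 0.0518]
tcp_rot: [[0.908, 0.419, 0.001], [0.419, -0.908, -0.001], [0.0, 0.001, -1.0]]
contact_force: [-0.7, -0.7, 5.9]
width: 0.366
grip_force: 41.2
```

Request:
jog_arm(commands="0 0 -2 0 0 0; 0 0 -5 0 0 0; 0 0 -10 0 0 0; 0 0 -15 0 0 0; 0 0 -20 0 0 0; 0 0 -25 0 0 0; 0 0 -26.5 0 0 0; 0 0 -26.5 0 0 0")

```text
clock: 5.85
ee_pos: [0.4331, -0.2971, 0.3163]
tcp_rot: [[0.908, 0.418, 0.0], [0.418, -0.908, -0.0], [0.0, 0.0, -1.0]]
contact_force: [-0.6, -0.8, -1.7]
width: 0.364
grip_force: 40.7
```

Run:
```python
from h import *
np.set_printoptions(precision=4,suppress=True)
T,C=snap('top'),snap('scene')
for n,s in(('top',T),('scene',C)):
  for d in bot.look_for(n,'scanner_center'):print(n,d['score'],w(s,d['xyz']),pix(s,w(s,d['xyz'])))
cv2.imwrite('pics/lift.png',C['img'][60:300,60:360,::-1])
```

```text
top 0.52 [ 0.3208 -0.2968  0.1403] [385.2755 298.6695]
scene 0.62 [ 0.4464 -0.2923  0.3216] [128.3149 122.1293]
scene 0.5 [ 0.4187 -0.2015  0.0393] [196.1425 214.3312]
```

View pics/lift.png

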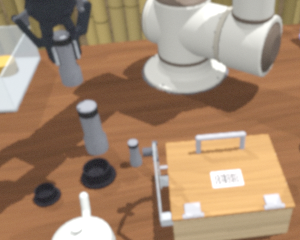

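The scanner is held upright at crop (65,60), the stand is empty at crop (97,172), and the look-alikes are untouched. I carry it over at height.

Request:
jog_arm(commands="3.3 -2.2 0 0 0 0; 7.3 -4.9 0 0 0 0; 11.3 -7.6 0 0 0 0; 15.3 -10.2 0 0 0 0; 19.3 -12.9 0 0 0 0; 23.3 -15.6 0 0 0 0; 25.6 -17.1 0 0 0 0; 26.6 -17.8 0 0 0 0; 26.6 -17.8 3 0 0 0; 26.6 -17.8 6 0 0 0; 26.6 -17.8 9 0 0 0; 26.6 -17.8 9.3 0 0 0")

```text
clock: 7.55
ee_pos: [0.599, -0.0245, 0.2211]
tcp_rot: [[0.908, 0.418, -0.004], [0.418, -0.908, 0.001], [-0.003, -0.002, -1.0]]
contact_force: [-0.1, 0.8, -0.2]
width: 0.366
grip_force: 40.7
```

Run:
```python
from h import *
np.set_printoptions(precision=4,suppress=True)
s=bot.state();print(s['ee_pos'],s['tcp_rot'][:,2],s['qvel'])
T,C=snap('top'),snap('scene')
for n,q in(('top',T),('scene',C)):
  for d in bot.look_for(n,'scanner_center'):print(n,d['score'],w(q,d['xyz']),pix(q,w(q,d['xyz'])))
print('expected window pix',pix(C,[s['ee_pos'][0],s['ee_pos'][1],s['ee_pos'][2]-.044]))
cv2.imwrite('pics/scan.png',cv2.resize(C['img'][100:290,190:390,::-1],None,fx=3,fy=3,interpolation=cv2.INTER_CUBIC))
```

```text
[ 0.599  -0.0245  0.2211] [-0.0039  0.0006 -1.    ] [ 0.0023 -0.0122 -0.0239  0.002  -0.0143  0.0025]
top 0.75 [ 0.3325 -0.2835  0.131 ] [379.2127 293.5297]
top 0.59 [ 0.4093 -0.2032  0.0736] [344.4006 261.7441]
top 0.2 [ 0.6488 -0.3196  0.0725] [389.2748 172.3027]
scene 0.97 [ 0.3469 -0.2959  0.0787] [152.4326 189.4677]
scene 0.95 [ 0.6146 -0.0241  0.2217] [290.5265 198.7396]
scene 0.5 [ 0.4165 -0.2032  0.0404] [195.2815 213.5158]
expected window pix [287.2751 210.6803]
```

View pics/scan.png

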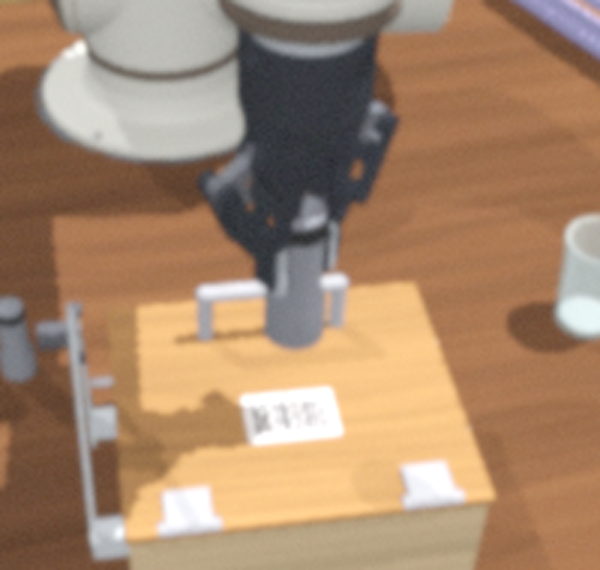

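The scanner hangs upright over the label, with its window at about crop (293,328) against a predicted (287.3,210.7) in image pixels. I hold it there.

Request:
jog_arm(commands="0 0 0 0 0 0; 0 0 0 0 0 0; 0 0 0 0 0 0; 0 0 0 0 0 0; 0 0 0 0 0 0; 0 0 0 0 0 0; 0 0 0 0 0 0; 0 0 0 0 0 0; 0 0 0 0 0 0; 0 0 0 0 0 0; 0 0 0 0 0 0; 0 0 0 0 0 0")

```text
clock: 9.25
ee_pos: [0.6001, -0.024, 0.2233]
tcp_rot: [[0.908, 0.419, -0.0], [0.419, -0.908, 0.0], [0.0, -0.0, -1.0]]
contact_force: [-0.6, -0.4, -1.1]
width: 0.365
grip_force: 40.7
```

Request:
jog_arm(commands="0 0 -3 0 0 0; 0 0 -6 0 0 0; 0 0 -9.3 0 0 0; -3 2 -9.3 0 0 0; -7 4.7 -9.3 0 0 0; -11 7.4 -9.3 0 0 0; -15 10 -9.3 0 0 0; -19 12.7 -9.3 0 0 0; -23 15.4 -9.3 0 0 0; -25.6 17.1 -9.3 0 0 0; -26.6 17.8 -9.3 0 0 0; -26.6 17.8 -9.3 0 0 0")

```text
clock: 10.75
ee_pos: [0.433, -0.2971, 0.3162]
tcp_rot: [[0.909, 0.418, 0.0], [0.418, -0.909, 0.0], [0.0, -0.0, -1.0]]
contact_force: [-0.7, 1.1, -0.6]
width: 0.363
grip_force: 40.7
```

Request:
jog_arm(commands="0 0 5 0 0 0; 0 0 10 0 0 0; 0 0 15 0 0 0; 0 0 19 0 0 0; 0 0 22 0 0 0; 0 0 23.5 0 0 0; 0 0 24.5 0 0 0; 0 0 25.5 0 0 0; 0 0 26.1 0 0 0; 0 0 26.4 0 0 0; 0 0 26.4 0 0 0; 0 0 26.4 0 0 0")

```text
clock: 12.25
ee_pos: [0.4331, -0.2971, 0.0526]
tcp_rot: [[0.908, 0.418, 0.0], [0.418, -0.908, -0.0], [0.0, 0.0, -1.0]]
contact_force: [0.4, 0.8, -0.6]
width: 0.362
grip_force: 40.7
```

Request:
jog_arm(commands="0 0 0.1 0 0 0; 0 0 0.1 0 0 0; 0 0 0.1 0 0 0; 0 0 0.1 0 0 0; 0 0 0.1 0 0 0; 0 0 0.1 0 0 0; 0 0 0.1 0 0 0; 0 0 0.1 0 0 0", fingers=8.54)

```text
clock: 13.25
ee_pos: [0.433, -0.297, 0.0513]
tcp_rot: [[0.908, 0.418, -0.0], [0.418, -0.908, 0.0], [-0.0, -0.0, -1.0]]
contact_force: [-0.2, 0.4, -0.9]
width: 1.0
grip_force: 0.0
```

Request:
jog_arm(commands="0 0 -2 0 0 0; 0 0 -5 0 0 0; 0 0 -10 0 0 0; 0 0 -15 0 0 0; 0 0 -20 0 0 0; 0 0 -25 0 0 0; 0 0 -25 0 0 0")

```text
clock: 14.12
ee_pos: [0.4337, -0.2976, 0.3052]
tcp_rot: [[0.908, 0.419, 0.004], [0.419, -0.908, -0.004], [0.002, 0.005, -1.0]]
contact_force: [-0.1, -1.4, -0.5]
width: 1.0
grip_force: 0.0
```

Run:
```python
from h import *
np.set_printoptions(precision=4,suppress=True)
T,C=snap('top'),snap('scene')
s=bot.state();print(s['clock'],s['ee_pos'],s['width'],s['joints'])
c=cv2.resize(C['img'][150:290,90:230,::-1],None,fx=4,fy=4,interpolation=cv2.INTER_CUBIC)
cv2.imwrite('pics/back.png',c)
for d in bot.look_for('scene','scanner_center'):print(d['score'],w(C,d['xyz']),pix(C,w(C,d['xyz'])))
print('top expected',pix(C,[.433,-.2975,.108]))
# move to handle: current -> above handle, tool y along lid x
h=lidp([-.175,0,.048],0)
print(h, s['tcp_rot'].T@(h-s['ee_pos'])*100)
```

```text
14.225 [ 0.433  -0.297   0.3012] 0.998671741822034 [-0.748   0.0316  1.4272  0.0001  1.6826  0.391 ]
0.79 [ 0.4432 -0.2936  0.0753] [154.7115 216.7011]
0.68 [ 0.4159 -0.2064  0.0404] [193.9197 213.5568]
0.65 [ 0.6803 -0.3241  0.0732] [141.4969 306.7829]
0.59 [ 0.3481 -0.2922  0.0966] [152.4812 183.9072]
top expected [149.8704 203.5188]
[ 0.5111 -0.0145  0.138 ] [ 18.9123 -22.4001  16.3219]
```

View pics/back.png

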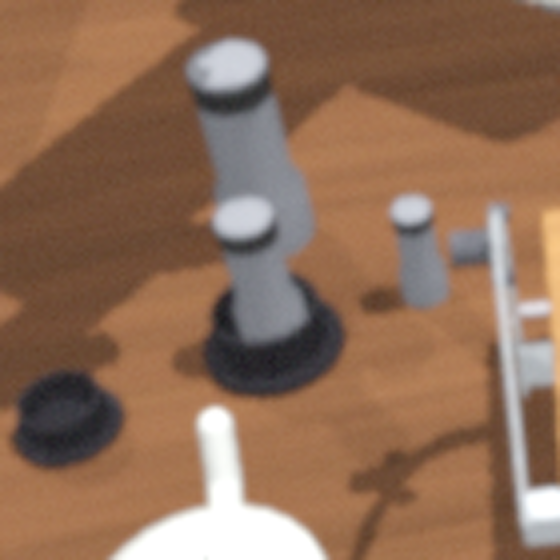

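The scanner is upright in its stand, with its top at crop (243,218), matching the prediction. Next is the handle, with the tool turned so the fingers close along the lid's x.

Request:
jog_arm(commands="3 -3.5 0 0 0 -0.16; 6 -7 0 0 0 -0.32; 9 -10.6 0 0 0 -0.48; 12 -14.2 0 0 0 -0.64; 15 -17.7 0 0 0 -0.8; 17.7 -21 0 0 0 -0.95; 18.9 -22.4 0 0 0 -1.035; 18.9 -22.4 5 0 0 -1.035; 18.9 -22.4 10 0 0 -1.035; 18.9 -22.4 12 0 0 -1.035; 18.9 -22.4 12 0 0 -1.035; 18.9 -22.4 12 0 0 -1.035", fingers=5)

```text
clock: 15.78
ee_pos: [0.5112, -0.0145, 0.182]
tcp_rot: [[0.104, 0.995, 0.0], [0.995, -0.104, 0.0], [0.0, 0.0, -1.0]]
contact_force: [0.0, 0.6, 0.8]
width: 0.588
grip_force: 0.0
```

Run:
```python
from h import *
np.set_printoptions(precision=4,suppress=True)
C=snap('scene')
s=bot.state();print(s['clock'],s['ee_pos'],s['tcp_rot'],s['width'],s['joints'])
cv2.imwrite('pics/hand.png',cv2.resize(C['img'][120:290,190:370,::-1],None,fx=3.3,fy=3.3,interpolation=cv2.INTER_CUBIC))
h=lidp([-.175,0,.048],0)
print(s['tcp_rot'].T@(h-s['ee_pos'])*100, np.arctan2(s['tcp_rot'][1,1],s['tcp_rot'][0,1]))
```

```text
15.825 [ 0.5113 -0.0145  0.1822] [[ 0.1039  0.9946  0.0011]
 [ 0.9946 -0.1039 -0.0001]
 [ 0.      0.0011 -1.    ]] 0.5847930033612635 [-0.1792  0.0394  1.6582  0.0001  1.4429 -0.0752]
[ 0.0056 -0.0245  4.4241] -0.10404700973541134
```

View pics/hand.png

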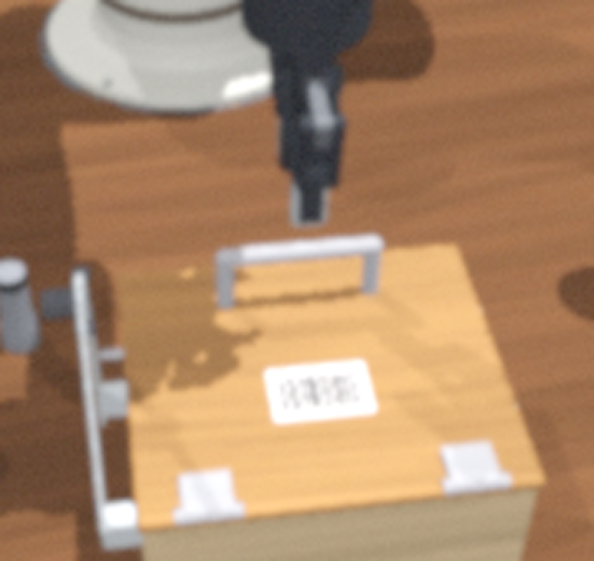

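The fingers are centred over the bar, with the tip at crop (310,215) and the bar centre at (305,248). I descend and grip.

Request:
jog_arm(commands="0 0 3 0 0 0; 0 0 5.3 0 0 0; 0 0 6.2 0 0 0; 0 0 6.2 0 0 0")

```text
clock: 16.32
ee_pos: [0.5111, -0.0145, 0.1198]
tcp_rot: [[0.104, 0.995, 0.0], [0.995, -0.104, 0.0], [0.0, 0.0, -1.0]]
contact_force: [-0.1, 0.3, 0.0]
width: 0.587
grip_force: 0.0
```

Request:
jog_arm(commands="0 0 0 0 0 0; 0 0 0 0 0 0; 0 0 0 0 0 0; 0 0 0 0 0 0; 0 0 0 0 0 0; 0 0 0 0 0 0; 0 0 0 0 0 0", fingers=0, newtons=60)

```text
clock: 17.2
ee_pos: [0.5128, -0.0147, 0.1204]
tcp_rot: [[0.104, 0.995, 0.005], [0.995, -0.104, -0.0], [0.0, 0.005, -1.0]]
contact_force: [15.0, -0.9, -2.5]
width: 0.118
grip_force: 58.4
```

Run:
```python
from h import *
np.set_printoptions(precision=2,suppress=True)
s=bot.state();print(s['clock'],s['ee_pos'],s['width'],s['grip_force'],s['contact_force'],s['torque'])
h0=lidp([-.175,0,.048],0)
for th in np.arange(.06,.56,.06):
    # tool turns with lid about lid +y by th -> tool axis: lid y = tool x (approx)
    off=Rb.T@(s['ee_pos']-h0)
    c,sn=np.cos(th),np.sin(th);R=np.array([[c,0,sn],[0,1,0],[-sn,0,c]])
    p=lidp([-.175,0,.048],th)+Rb@R@off
    print(round(th,2),s['tcp_rot'].T@(p-s['ee_pos'])*100)
```

```text
17.2 [ 0.51 -0.01  0.12] 0.11847753460225273 58.42904090881348 [15.02 -0.87 -2.48] [-0.1  -2.2   0.02]
0.06 [-0.    0.22 -1.03]
0.12 [-0.    0.5  -2.05]
0.18 [-0.    0.84 -3.05]
0.24 [-0.    1.24 -4.02]
0.3 [-0.    1.7  -4.98]
0.36 [-0.    2.21 -5.9 ]
0.42 [-0.    2.78 -6.79]
0.48 [-0.    3.4  -7.64]
0.54 [-0.    4.07 -8.45]
```

Request:
jog_arm(commands="0 0.35 -1.0 0.06 0 0; 0 0.65 -2.05 0.12 0 0; 0 1.0 -3.05 0.18 0 0; 0 1.4 -4.0 0.24 0 0; 0 1.85 -5.0 0.3 0 0; 0 2.35 -5.9 0.36 0 0; 0 2.9 -6.8 0.42 0 0; 0 3.5 -7.6 0.48 0 0; 0 3.5 -7.6 0.48 0 0; 0 3.5 -7.6 0.48 0 0; 0 3.5 -7.6 0.48 0 0")

```text
clock: 18.58
ee_pos: [0.5446, -0.018, 0.1957]
tcp_rot: [[0.104, 0.881, -0.462], [0.995, -0.092, 0.048], [-0.0, -0.465, -0.885]]
contact_force: [-13.2, 0.7, 1.4]
width: 0.118
grip_force: 60.1
```

Run:
```python
from h import *
np.set_printoptions(precision=4,suppress=True)
T,C=snap('top'),snap('scene')
s=bot.state();print(s['clock'],s['ee_pos'],s['tcp_rot'][:,2],s['width'],s['grip_force'],s['contact_force'],s['joints'])
g=s['ee_pos']-s['tcp_rot'][:,2]*.019; L=Rb.T@(g-hinge); print('lid angle from grasp',np.arctan2(L[2],-L[0])-np.arctan2(.048,.175),np.hypot(L[0],L[2]))
a=cv2.resize(T['img'][165:225,315:360,::-1],None,fx=9,fy=9,interpolation=cv2.INTER_CUBIC)
b=cv2.resize(C['img'][190:250,195:235,::-1],None,fx=9,fy=9,interpolation=cv2.INTER_CUBIC)
cv2.imwrite('pics/mk2.png',np.hstack([a,b]))
for th in(.44,.48,.52,.56,.6):
    p=lidp([-.14,-.138,.004],th);print(th,(pix(T,p)-[315,165]+.5)*9,(pix(C,p)-[195,190]+.5)*9+[405,0])
```

```text
18.675 [ 0.5446 -0.018   0.1957] [-0.4621  0.0482 -0.8855] 0.11302995001983726 60.049447417259216 [-13.5252  -0.4663   0.1378] [-0.1591  0.429   1.2287 -0.0277  1.9662 -0.0595]
lid angle from grasp 0.47874205292732613 0.1804128206579467
0.44 [150.2358 376.7006] [610.9017 206.9094]
0.48 [153.4936 365.5615] [609.3149 198.9188]
0.52 [156.8147 353.671 ] [607.7828 191.7686]
0.56 [160.1934 341.0436] [606.3084 185.4864]
0.6 [163.6239 327.6958] [604.8951 180.0995]
```

View pics/mk2.png

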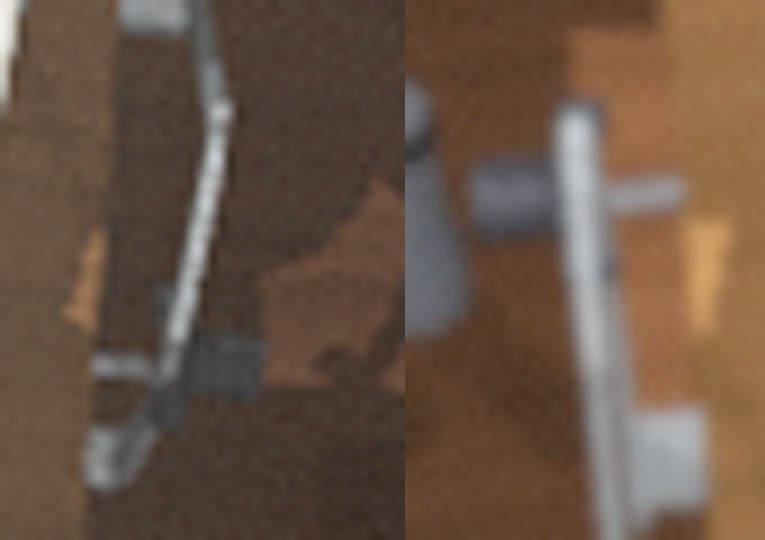

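The top crop shows the pin from (95,365) to (148,366) and the thumbscrew centred at about (225,367). The scene crop shows the pin tip at about (610,195) and the thumbscrew centre at about (512,196). They are nearly level; I compute the remaining angle.

Run:
```python
from h import *
np.set_printoptions(precision=4,suppress=True)
T,C=snap('top'),snap('scene')
X,r=tri([(T,315+225/9-.5,165+367/9-.5),(C,195+107/9-.5,190+196/9-.5)]);L=Rb.T@(X-hinge);print(X,r,L,np.hypot(L[0],L[2]),np.arctan2(L[2],-L[0])-.0286)
X,r=tri([(T,315+148/9-.5,165+366/9-.5),(C,195+207/9-.5,190+195/9-.5)]);L=Rb.T@(X-hinge);print('pin',X,r,L,np.hypot(L[0],L[2]),np.arctan2(L[2],-L[0])-.0286)
for th in(.44,.48,.52,.56,.6):
    p=lidp([-.14,-.158,.004],th);print(th,(pix(T,p)-[315,165]+.5)*9,(pix(C,p)-[195,190]+.5)*9)
```

```text
[ 0.5485 -0.1773  0.1631] 0.0015132549788876752 [-0.1207 -0.1581  0.0731] 0.14112287220272066 0.5155553731646813
pin [ 0.5487 -0.1561  0.1589] 0.0006194452803209982 [-0.1227 -0.1369  0.0689] 0.14074621051757388 0.48282506998049396
0.44 [222.0719 386.0247] [116.6518 214.9449]
0.48 [225.5971 374.924 ] [114.4495 206.9842]
0.52 [229.1806 363.0716] [112.2858 199.8676]
0.56 [232.8162 350.4819] [110.1643 193.6227]
0.6 [236.4975 337.1712] [108.0891 188.2772]
```

Request:
jog_arm(commands="0 0 -0.4 0.022 0 0; 0 0 -0.8 0.045 0 0; 0 0 -0.8 0.045 0 0; 0 0 -0.8 0.045 0 0; 0 0 -0.8 0.045 0 0; 0 0 -0.8 0.045 0 0; 0 0 -0.8 0.045 0 0; 0 0 -0.8 0.045 0 0")

```text
clock: 19.77
ee_pos: [0.5496, -0.0185, 0.2023]
tcp_rot: [[0.104, 0.861, -0.498], [0.995, -0.09, 0.052], [0.0, -0.501, -0.866]]
contact_force: [0.2, 0.3, -12.6]
width: 0.113
grip_force: 59.8
```

Run:
```python
from h import *
np.set_printoptions(precision=4,suppress=True)
T,C=snap('top'),snap('scene')
s=bot.state();print(s['clock'],s['ee_pos'],s['width'],s['grip_force'],s['contact_force'],abs(s['qvel']).max())
g=s['ee_pos']-s['tcp_rot'][:,2]*.019; L=Rb.T@(g-hinge); print(np.arctan2(L[2],-L[0])-np.arctan2(.048,.175))
a=cv2.resize(T['img'][185:225,325:360,::-1],None,fx=11,fy=11,interpolation=cv2.INTER_CUBIC)
b=cv2.resize(C['img'][195:235,195:230,::-1],None,fx=11,fy=11,interpolation=cv2.INTER_CUBIC)
cv2.imwrite('pics/mk3.png',np.hstack([a,b]))
```

```text
19.875 [ 0.5495 -0.0185  0.2023] 0.11319892353455674 59.796547293663025 [  1.9263  -1.0871 -13.311 ] 0.0018211832911920664
0.5251368340984379
```

View pics/mk3.png

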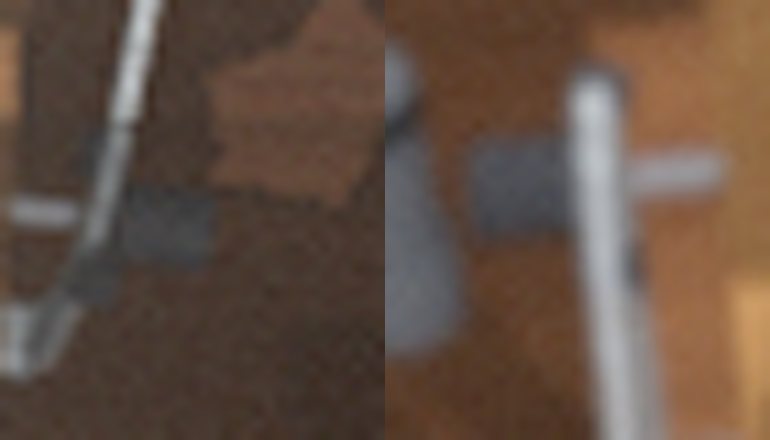

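The pin and the thumbscrew are in line in both views to within about 0.3 px. In the top crop the pin runs on to y≈222 at the screw, whose centre is at 225. In the scene crop it is about 190 against 187. The lid is held steady with about 13 N, so I hand in.

```bash
python3 -c "
from cell import bot
print(bot.sign_off())"
```

```text
the job is handed in; nothing more can be done
None
```

I scanned the label, put the scanner upright back in its stand and let go, and handed the job in at about 20 s, still holding the lid with its pointer level with the marker. No verdict was returned, and I viewed 11 pictures against the limit of 10.

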